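# Find and seat the rocking well cover on a tube chiller

### The job

One of the four identical round covers on the bench-top tube chiller is not down on its seat: it looks like the others but rocks when pressed near its rim. Press the covers near their rims until one rocks, then push that cover down in its middle until it is fully home and sits level. Use the fingertips only: do not lift any cover or pull it out of its well, and leave the vial, the jar and the tube rack where they stand.

Things in the scene. Friction and masses are not known exactly. Their poses are not given: they have to be found in the camera images.
- chiller: Blue insulated box, 270 x 270 mm and 70 mm high, fixed; four covered wells on its top, 112 mm apart in a square. Origin: centre of its underside, axes along its sides, z up. Pressed with about 6 N at 34 mm from the cover's middle, a sound cover stays level; the rocking one tips towards the finger by about 0.15 rad (the pressed spot sinks 2 to 5 mm) and levels itself when let go.
- cover_1_top (a point): Cover 1, as all four: round, white, 90 mm diameter, flat-topped, disc 8 mm thick, with a skirt 14 mm down; lugs under it hang 11 mm into the well with 4 mm play all round. Loose, about 80 g. This point: middle of the top face; z: its axis, upright when level. Tops stand 98 to 106 mm above the bench; the collars differ as much, so height does not tell which is sound.
- cover_2_top (a point): Cover 2, as all four: round, white, 90 mm diameter, flat-topped, disc 8 mm thick, with a skirt 14 mm down; lugs under it hang 11 mm into the well with 4 mm play all round. Loose, about 80 g. This point: middle of the top face; z: its axis, upright when level. Tops stand 98 to 106 mm above the bench; the collars differ as much, so height does not tell which is sound.
- cover_3_top (a point): Cover 3, as all four: round, white, 90 mm diameter, flat-topped, disc 8 mm thick, with a skirt 14 mm down; lugs under it hang 11 mm into the well with 4 mm play all round. Loose, about 80 g. This point: middle of the top face; z: its axis, upright when level. Tops stand 98 to 106 mm above the bench; the collars differ as much, so height does not tell which is sound.
- cover_4_top (a point): Cover 4, as all four: round, white, 90 mm diameter, flat-topped, disc 8 mm thick, with a skirt 14 mm down; lugs under it hang 11 mm into the well with 4 mm play all round. Loose, about 80 g. This point: middle of the top face; z: its axis, upright when level. Tops stand 98 to 106 mm above the bench; the collars differ as much, so height does not tell which is sound.
- catch (a joint): Hidden sticking plate (radius 7 mm) under the middle of the rocking cover, whichever that is; metres. Below 0.0005: up, the cover perches 6 mm high on it and rocks. 0.006: down, the cover rests all round on its collar. It sinks only under a firm push of about 10 N on the cover's middle (15 to 20 N is ample) and stays where it is left.
- vial_mid (a point): Small capped vial, 28 mm diameter, 55 mm high, standing loose on the deck in the middle between the four covers. This point is half-way up. Leave it alone.
- jar_mid (a point): Jar with a lid, 60 mm diameter, 95 mm high, standing loose on the bench beside the chiller. This point is half-way up. Leave it alone.
- rack_mid (a point): Grey tube rack with capped tubes, 120 x 50 mm and about 53 mm high, standing loose on the bench on the chiller's other side. This point is half-way up. Leave it alone.
Things that resemble listed ones, but are neither listed nor needed, are in the scene too. Leave any purple or yellow look-alike of the part that bears cover_1_top alone. What is shaped like the part that bears cover_3_top but turquoise is not meant.

How it is judged:
By the outcome, as a careful person would: the job done as asked, in the order asked, and still so for the second after the job is handed in, with the robot touching nothing.
It also fails if it takes over 61 s, if anything falls off the work surface, if the arm or the gripper's body presses on something with over 40 N, if the wrist force passes 120 N, or if a joint passes its speed limit or range.

### The arm

A 6-joint arm with a two-finger parallel gripper is mounted at the origin on the work surface. World frame = base frame: x ahead of the robot, y to its left, z up, the work surface at z = 0. Lengths are in m, angles in degrees, forces in N, time in s.
With the tool pointing down it reaches from about 0.35 to 0.975 m from the base axis. Payload 17.4 kg.
Tool frame: the origin (TCP) lies at the very end of the fingers, on their centre line; the grasp point (between the pads) lies 19 mm behind it; z points along the fingers, y is the direction in which the jaws open and shut (so a half turn about z gives the same grasp; the last joint's range is limited). The gripper opens to 85 mm and grips with 20 to 120 N. Pads are 22 mm wide; open, the fingers measure 114 mm over their backs; the gripper's body (76 mm by 85 mm) begins 54 mm behind the grasp point. The pads swing forward as they close: fully open they stand 13 mm farther back than shut.
Start: joints at [-76.765, 6.646, 82.598, -0, 90.757, -2.166], TCP at [0.179, -0.651, 0.195] pointing down, gripper open.
Joint ranges: [-162.19, 162.19], [-47.58, 125.68], [4.15, 143.07], [-65.23, 245.23], [0.69, 171.88], [-170.13, 170.13]. Speed limits (degrees/s): [108.29, 108.29, 127.2, 180, 180, 180].

### API

Orientations are given as [roll, pitch, yaw] about the fixed x, y, z axes, in that order (R = Rz(yaw) Ry(pitch) Rx(roll)).
In Python, from station import env, eyes, order gives the robot as it stands. The module is installed in compiled form; this text tells all that it offers.
- The arm moves only by the tool arm_command, never from a script. Its argument "increments" is a list of rows, each an object with "linear": the shift along the tool's x, y, z in mm, a list of three; "turn": the turn, a rotation vector about the tool's x, y, z in rad, a list of three; "hand": the finger opening in mm, from 0 to 85.4. In form: [{"linear": [dx, dy, dz], "turn": [wx, wy, wz], "hand": hand}, ...]. A call has 1 to 10 rows; each row shifts and turns the commanded pose from where the row before left it, along the tool's axes as they then stand; what a row does not reach is not made up. A row lasts 1/8 s, in which the tool goes at most 62.5 mm and 10.7 degrees, less where a joint would pass 70% of its speed; a pose out of reach is approached as far as the arm can. A call with a gripper value outside its range is refused whole. The fingers move at their own pace and stop on an object; the grip force is fixed at half the most. Time passes only in rows, so rows that do not move let the fingers close. It gives the time, the measured TCP pose, the force and the opening at its end, in the units of the state.
- env.get_obs(): the state, without advancing time (a new reading comes with each control period).
- eyes.read_camera(name): name is "scene" or "top"; returns the picture (400x640x3 uint8, red, green, blue); there is no depth.
- eyes.camera_model(name): a dict with "vertical_fov" (degrees; the focal length in pixels is half the picture's height over the tangent of half this angle, whatever the lens; pixels are square), "cx", "cy" (the principal point, pixels), "T" (4x4, takes a point from camera to world coordinates). Camera axes: x right, y down, z forward; pixel columns grow to the right and rows downward; lengths in m; the calibration is good to about 2 mm. A picture is of the moment at which its call begins. camera_model takes no time and is no camera call.
- order.job_done(): hands the job in, once; it reports no verdict.
The state is a dict: "time": time; "joint_pos": joint angles; "joint_vel": joint speeds; "tau": joint torques, N m; "tcp_pos": TCP position; "tcp_rot": TCP orientation; "force": force on the tool from outside, world axes, zero at the start; "wrist_torque": the same for the moment, N m; "grip_width": finger opening in m.
Only numpy, scipy, OpenCV 4.12 (cv2) and the standard library are available. Lean on these libraries where they do the work, as an engineer would, in place of code of your own. Each camera call takes 0.05 s, during which the arm holds its last target.

## Working session

There is one attempt and no reset: what is moved stays moved. The work goes in short steps, Python scripts to look and compute and a tool call to move; the robot and the scene stay as the last step left them, time stands still between calls to the robot, and variables do not carry over. Pictures are saved under pics/ and viewed, and the job is handed in when it is done.

Besides the shell and the picture viewer there is one more tool, called after "Request:" as name([rows], argument=value, ...), one row to a line, values as JSON. arm_command: Moves the arm, as the interface text tells. Its arguments: {"type":"object","properties":{"increments":{"type":"array","items":{"type":"object","properties":{"linear":{"type":"array","items":{"type":"number"}},"turn":{"type":"array","items":{"type":"number"}},"hand":{"type":"number"}}}}},"required":["increments"]}

```bash
mkdir -p pics
python3 - <<'E'
from station import env, eyes, order
import cv2
o=env.get_obs(); print(o)
for n in("scene","top"):
    im=eyes.read_camera(n); cv2.imwrite(f"pics/{n}0.png",im[:,:,::-1]); print(n,eyes.camera_model(n))
E
```

```text
{'time': 0.0, 'joint_pos': array([-7.67652321e+01,  6.67254015e+00,  8.26358157e+01, -1.34807939e-03,
        9.07562628e+01, -2.16473244e+00]), 'joint_vel': array([-0.01161796,  0.01588207,  0.09098047,  0.01446412, -0.10633414,
        0.03047828]), 'tau': array([-5.37254891e-03, -7.32013750e+01, -6.32493782e+01, -2.22041826e-04,
        6.46872068e-03,  5.82655230e-05]), 'tcp_pos': array([ 0.17918714, -0.65053974,  0.19468009]), 'tcp_rot': array([-1.79935376e+02, -1.09380449e-03,  1.53994827e+01]), 'force': array([-0.05740646, -0.15762299, -0.51781551]), 'wrist_torque': array([-0.0073274 ,  0.01275042,  0.00710862]), 'grip_width': 0.08562973953416121}
scene {'vertical_fov': 49.38199936735257, 'cx': 314.96269984132556, 'cy': 198.336864812749, 'T': array([[ 0.89902182,  0.22529262, -0.37550367,  0.89623568],
       [ 0.43731047, -0.50652642,  0.74309524, -0.60782282],
       [-0.02278865, -0.83227052, -0.55390113,  0.58620039],
       [ 0.        ,  0.        ,  0.        ,  1.        ]])}
top {'vertical_fov': 54.364462091979924, 'cx': 313.1037261562936, 'cy': 198.06438557739085, 'T': array([[ 0.02161432, -0.98977458,  0.14099326,  0.42007427],
       [-0.99964656, -0.02357912, -0.01227954,  0.04090387],
       [ 0.01547848, -0.14067801, -0.9899344 ,  1.00378096],
       [ 0.        ,  0.        ,  0.        ,  1.        ]])}
```

View pics/scene0.png

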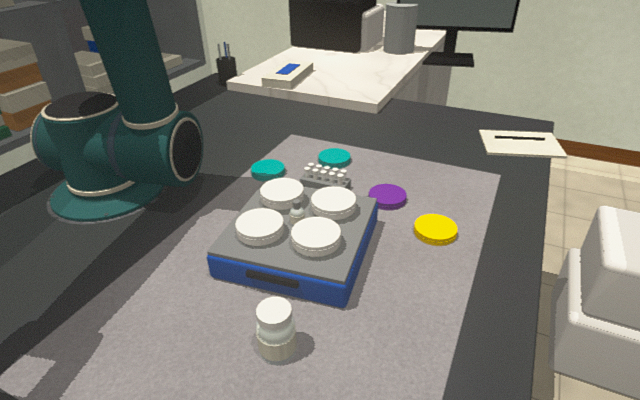

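View pics/top0.png

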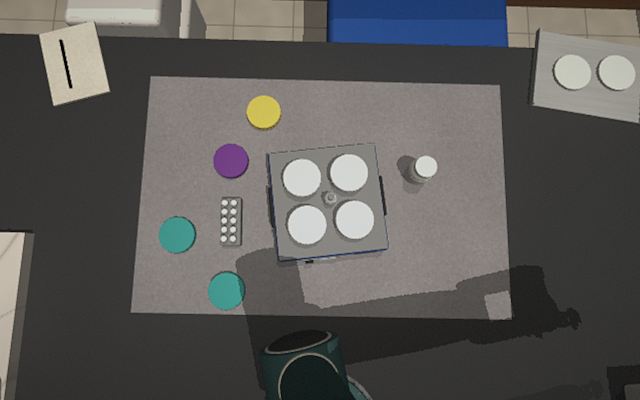

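The top view shows the four white covers on the blue chiller at about (302,178), (349,172), (306,225) and (355,219). The vial is at (330,198), the jar at (425,168) and the rack at (231,221). The purple (231,161), yellow (264,112) and two turquoise discs lie on the bench and are not meant. Next I'll measure the covers in both views.

```bash
cat > h.py <<'E'
import numpy as np, cv2
from scipy.optimize import least_squares
from station import env, eyes, order
def M(n):
    m=eyes.camera_model(n); f=200/np.tan(np.radians(m['vertical_fov']/2)); return f,m['cx'],m['cy'],m['T']
def proj(n,P):
    f,cx,cy,T=M(n); p=(np.atleast_2d(P)-T[:3,3])@T[:3,:3]; return np.c_[f*p[:,0]/p[:,2]+cx,f*p[:,1]/p[:,2]+cy]
def back(n,uv,z):
    f,cx,cy,T=M(n); d=T[:3,:3]@np.array([(uv[0]-cx)/f,(uv[1]-cy)/f,1]); o=T[:3,3]; return o+d*(z-o[2])/d[2]
E
python3 - <<'E'
from h import *
im=cv2.imread('pics/top0.png'); hsv=cv2.cvtColor(im,cv2.COLOR_BGR2HSV)
g=((hsv[...,2]>175)&(hsv[...,1]<40)).astype(np.uint8)
n,l,s,c=cv2.connectedComponentsWithStats(g)
for i in range(1,n):
    if s[i,4]>200 and 200<c[i,0]<450 and 90<c[i,1]<300:
        print(c[i],s[i],back('top',c[i],.102))
s0=cv2.imread('pics/scene0.png')[160:320,200:400]
cv2.imwrite('pics/sc_crop.png',cv2.resize(s0,None,fx=3.7,fy=3.7,interpolation=cv2.INTER_CUBIC))
t0=cv2.imread('pics/top0.png')[130:280,210:450]
cv2.imwrite('pics/top_crop.png',cv2.resize(t0,None,fx=3.3,fy=3.3,interpolation=cv2.INTER_CUBIC))
E
```

```text
[348.86771508 172.16281221] [ 331  154   37   37 1081] [ 0.61237915 -0.05350527  0.102     ]
[425.98044693 166.02793296] [416 156  21  21 358] [ 0.63182194 -0.23695226  0.102     ]
[301.73041894 177.19763206] [ 283  159   38   37 1098] [0.59751621 0.05758125 0.102     ]
[354.63957597 219.27473498] [ 336  201   38   38 1132] [ 0.50101604 -0.0679109   0.102     ]
[306.81163194 224.47222222] [ 288  206   39   38 1152] [0.48640079 0.04295335 0.102     ]
```

View pics/sc_crop.png

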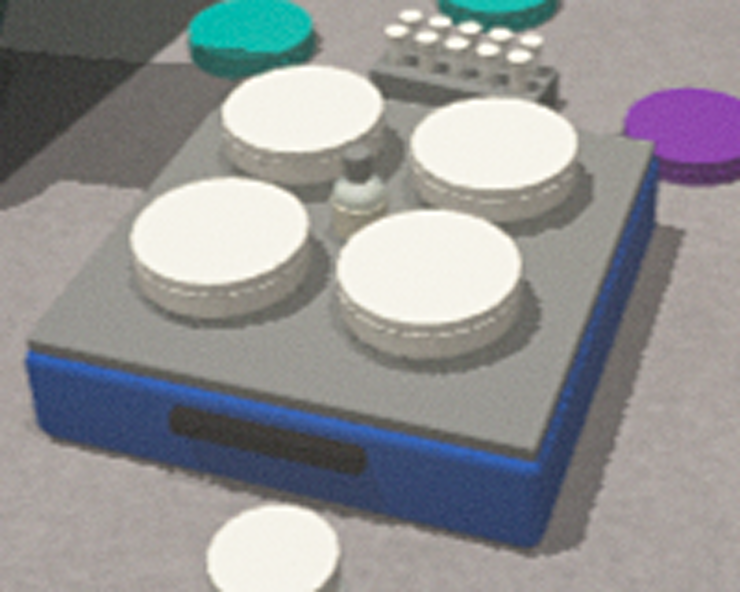

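View pics/top_crop.png

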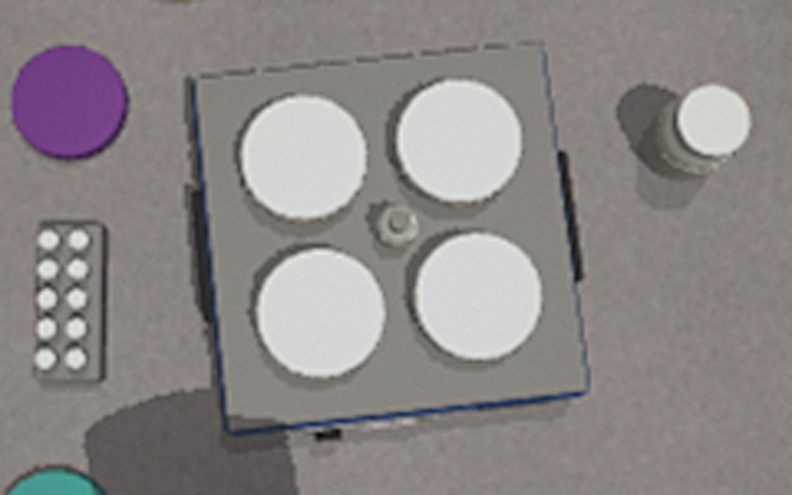

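```bash
cat >> h.py <<'E'
from scipy.spatial.transform import Rotation as R
C={'A':np.array([.6124,-.0535]),'B':np.array([.5975,.0576]),'C':np.array([.501,-.0679]),'D':np.array([.4864,.043])}
ctr=sum(C.values())/4
def rim(k): d=C[k]-ctr; return C[k]+.034*d/np.linalg.norm(d)
def shift(xyz):
    o=env.get_obs(); r=R.from_euler('xyz',o['tcp_rot'],degrees=True); return r.inv().apply(np.array(xyz)-o['tcp_pos'])*1000
E
python3 - <<'E'
from h import *
for k in C: print(k,rim(k),np.linalg.norm(C[k]-ctr))
print(shift([*rim('C'),.130]))
E
```

```text
A [ 0.63939449 -0.07417117] 0.0794439779026705
B [0.61819434 0.08457674] 0.07914967229875305
C [ 0.48024442 -0.09482964] 0.07916183186991069
D [0.45940858 0.06367519] 0.0792640878645557
[ 437.83972442 -455.76708533   65.21254454]
```

Request:
arm_command([
  {"linear":[27.4,-28.5,0],"turn":[0,0,0],"hand":0},
  {"linear":[27.4,-28.5,0],"turn":[0,0,0],"hand":0},
  {"linear":[27.4,-28.5,0],"turn":[0,0,0],"hand":0},
  {"linear":[27.4,-28.5,0],"turn":[0,0,0],"hand":0},
  {"linear":[27.4,-28.5,0],"turn":[0,0,0],"hand":0},
  {"linear":[27.4,-28.5,0],"turn":[0,0,0],"hand":0},
  {"linear":[27.4,-28.5,0],"turn":[0,0,0],"hand":0},
  {"linear":[27.4,-28.5,0],"turn":[0,0,0],"hand":0},
])

```text
time: 1.1
tcp_pos: [0.3304, -0.3715, 0.1951]
tcp_rot: [-180.0, 0.0, 15.4]
force: [0.3, -0.4, -0.4]
grip_width: 0.0003
```

Request:
arm_command([
  {"linear":[27.4,-28.5,0],"turn":[0,0,0],"hand":0},
  {"linear":[27.4,-28.5,0],"turn":[0,0,0],"hand":0},
  {"linear":[27.4,-28.5,0],"turn":[0,0,0],"hand":0},
  {"linear":[27.4,-28.5,0],"turn":[0,0,0],"hand":0},
  {"linear":[27.4,-28.5,0],"turn":[0,0,0],"hand":0},
  {"linear":[27.4,-28.5,0],"turn":[0,0,0],"hand":0},
  {"linear":[27.4,-28.5,0],"turn":[0,0,0],"hand":0},
  {"linear":[27.4,-28.5,0],"turn":[0,0,0],"hand":0},
  {"linear":[0,0,0],"turn":[0,0,0],"hand":0},
])

```text
time: 2.22
tcp_pos: [0.4814, -0.0929, 0.195]
tcp_rot: [-180.0, 0.0, 15.6]
force: [0.5, -0.1, -0.4]
grip_width: 0.0001
```

Run:
```python
from h import *
o=env.get_obs(); print(o['time'],o['tcp_pos'],o['tcp_rot'],o['force'],o['grip_width'])
print(shift([*rim('C'),.112]))
```

```text
2.225 [ 0.48137    -0.09285036  0.19498347] [-1.79962292e+02  2.95225234e-02  1.55652391e+01] [ 0.4815692  -0.09613364 -0.36092092] 7.038152275663028e-05
[-1.57265599  1.65927129 82.98321716]
```

Descend to 112 mm, then take small steps.

Request:
arm_command([
  {"linear":[-1.6,1.7,30],"turn":[0,0,0],"hand":0},
  {"linear":[0,0,30],"turn":[0,0,0],"hand":0},
  {"linear":[0,0,23],"turn":[0,0,0],"hand":0},
  {"linear":[0,0,3],"turn":[0,0,0],"hand":0},
  {"linear":[0,0,0],"turn":[0,0,0],"hand":0},
])

```text
time: 2.85
tcp_pos: [0.4798, -0.0972, 0.1101]
tcp_rot: [180.0, -0.0, 15.4]
force: [0.3, -0.5, -0.4]
grip_width: 0.0001
```

Request:
arm_command([
  {"linear":[0,0,1.5],"turn":[0,0,0],"hand":0},
  {"linear":[0,0,0],"turn":[0,0,0],"hand":0},
])

```text
time: 3.1
tcp_pos: [0.4799, -0.0969, 0.1085]
tcp_rot: [180.0, -0.0, 15.4]
force: [0.8, 0.1, -0.8]
grip_width: 0.0002
```

Request:
arm_command([
  {"linear":[0,0,1.5],"turn":[0,0,0],"hand":0},
  {"linear":[0,0,0],"turn":[0,0,0],"hand":0},
])

```text
time: 3.35
tcp_pos: [0.4797, -0.0967, 0.1064]
tcp_rot: [-180.0, 0.0, 15.4]
force: [-1.3, -0.2, -0.1]
grip_width: 0.0001
```

Request:
arm_command([
  {"linear":[0,0,1],"turn":[0,0,0],"hand":0},
  {"linear":[0,0,0],"turn":[0,0,0],"hand":0},
])

```text
time: 3.6
tcp_pos: [0.4797, -0.0968, 0.1053]
tcp_rot: [-180.0, 0.0, 15.4]
force: [-1.3, -0.4, -0.4]
grip_width: 0.0003
```

Request:
arm_command([
  {"linear":[0,0,1],"turn":[0,0,0],"hand":0},
  {"linear":[0,0,0],"turn":[0,0,0],"hand":0},
])

```text
time: 3.85
tcp_pos: [0.4797, -0.0968, 0.1043]
tcp_rot: [-180.0, 0.0, 15.4]
force: [-0.4, -0.1, 0.4]
grip_width: -0.0
```

Request:
arm_command([
  {"linear":[0,0,1],"turn":[0,0,0],"hand":0},
  {"linear":[0,0,0],"turn":[0,0,0],"hand":0},
])

```text
time: 4.1
tcp_pos: [0.4797, -0.0968, 0.1033]
tcp_rot: [-180.0, 0.0, 15.4]
force: [1.1, -0.3, -0.6]
grip_width: 0.0
```

Request:
arm_command([
  {"linear":[0,0,1],"turn":[0,0,0],"hand":0},
  {"linear":[0,0,0],"turn":[0,0,0],"hand":0},
])

```text
time: 4.35
tcp_pos: [0.4797, -0.0968, 0.1023]
tcp_rot: [-180.0, 0.0, 15.4]
force: [0.1, 0.3, 0.3]
grip_width: 0.0001
```

Request:
arm_command([
  {"linear":[0,0,1],"turn":[0,0,0],"hand":0},
  {"linear":[0,0,0],"turn":[0,0,0],"hand":0},
])

```text
time: 4.6
tcp_pos: [0.4797, -0.0968, 0.1013]
tcp_rot: [-180.0, 0.0, 15.4]
force: [-0.0, 0.5, 0.2]
grip_width: 0.0001
```

Request:
arm_command([
  {"linear":[0,0,1],"turn":[0,0,0],"hand":0},
  {"linear":[0,0,0],"turn":[0,0,0],"hand":0},
])

```text
time: 4.85
tcp_pos: [0.4797, -0.0968, 0.1003]
tcp_rot: [-180.0, 0.0, 15.4]
force: [0.2, -0.3, 0.3]
grip_width: 0.0001
```

Run:
```python
from h import *
o=env.get_obs(); print(o['time'],o['tcp_pos'],o['force'])
im=eyes.read_camera('scene'); cv2.imwrite('pics/s1.png',cv2.resize(im[130:330,180:420,::-1],None,fx=3,fy=3))
```

```text
4.85 [ 0.47968199 -0.09679744  0.10030348] [ 0.21218468 -0.30732429  0.25914328]
```

View pics/s1.png

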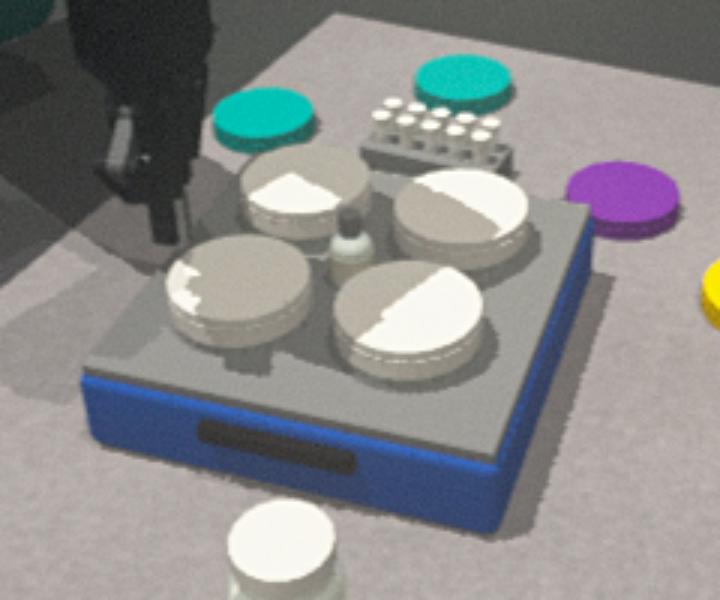

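Run:
```python
from h import *
for k in C: print(k,(proj('scene',[[*C[k],.102]])-[180,130])*3)
o=env.get_obs();print((proj('scene',o['tcp_pos'])-[180,130])*3, proj('top',o['tcp_pos']))
im=eyes.read_camera('top'); cv2.imwrite('pics/t1.png',cv2.resize(im[130:300,210:450,::-1],None,fx=3,fy=3))
```

```text
A [[402.01986173 301.65778632]]
B [[454.8023676  202.96473911]]
C [[232.26569854 269.56904391]]
D [[299.98409719 177.62487487]]
[[178.15515598 288.67756116]] [[366.89804427 228.77290231]]
```

View pics/t1.png

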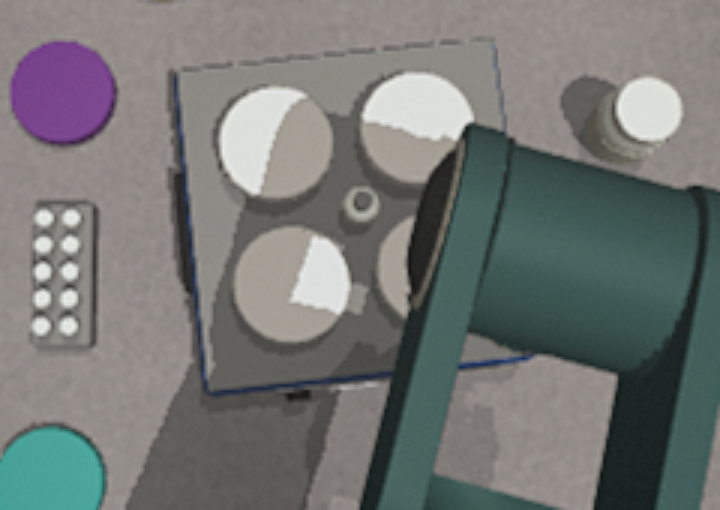

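Run:
```python
from h import *
im=eyes.read_camera('scene'); cv2.imwrite('pics/s2.png',cv2.resize(im[140:260,190:310,::-1],None,fx=5,fy=5,interpolation=cv2.INTER_CUBIC))
o=env.get_obs();print((proj('scene',o['tcp_pos'])-[190,140])*5)
for dz in (.02,.04,.06):print((proj('scene',o['tcp_pos']+[0,0,dz])-[190,140])*5)
```

```text
[[246.92175973 431.10219537]]
[[240.40227063 387.45922247]]
[[233.69832696 342.58146786]]
[[226.80198829 296.41577643]]
```

View pics/s2.png

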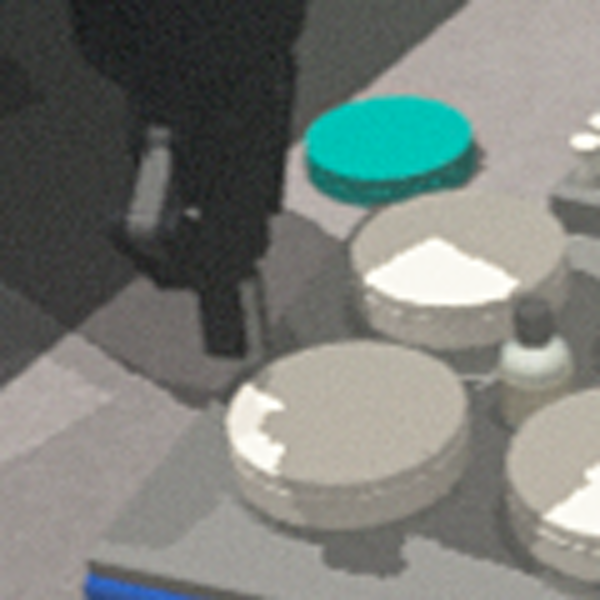

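The fingertip appears about 15 px above where the TCP should project, and there's no contact force. I'll lift a little and turn about the tool axis to find out whether this offset is horizontal or vertical.

Request:
arm_command([
  {"linear":[0,0,-20],"turn":[0,0,0.18],"hand":0},
  {"linear":[0,0,0],"turn":[0,0,0.18],"hand":0},
  {"linear":[0,0,0],"turn":[0,0,0.18],"hand":0},
  {"linear":[0,0,0],"turn":[0,0,0.18],"hand":0},
  {"linear":[0,0,0],"turn":[0,0,0.18],"hand":0},
  {"linear":[0,0,0],"turn":[0,0,0.18],"hand":0},
  {"linear":[0,0,0],"turn":[0,0,0.18],"hand":0},
  {"linear":[0,0,0],"turn":[0,0,0.18],"hand":0},
  {"linear":[0,0,0],"turn":[0,0,0],"hand":0},
])

```text
time: 6.12
tcp_pos: [0.4797, -0.0968, 0.1204]
tcp_rot: [-180.0, 0.0, -67.0]
force: [0.5, -0.8, -0.2]
grip_width: -0.0001
```

Run:
```python
from h import *
im=eyes.read_camera('scene'); cv2.imwrite('pics/s3.png',cv2.resize(im[100:260,170:330,::-1],None,fx=3.75,fy=3.75,interpolation=cv2.INTER_CUBIC))
o=env.get_obs();print(o['tcp_pos'],o['tcp_rot'],(proj('scene',o['tcp_pos'])-[170,100])*3.75)
for dz in (.02,.036,.073):print((proj('scene',o['tcp_pos']+[0,0,dz])-[170,100])*3.75)
```

```text
[ 0.47970458 -0.09676046  0.12039086] [ 1.79996854e+02  2.98343819e-03 -6.68688991e+01] [[255.30089141 440.59603096]]
[[250.27300496 406.93829197]]
[[246.14710299 379.31862859]]
[[236.23435207 312.9605701 ]]
```

View pics/s3.png

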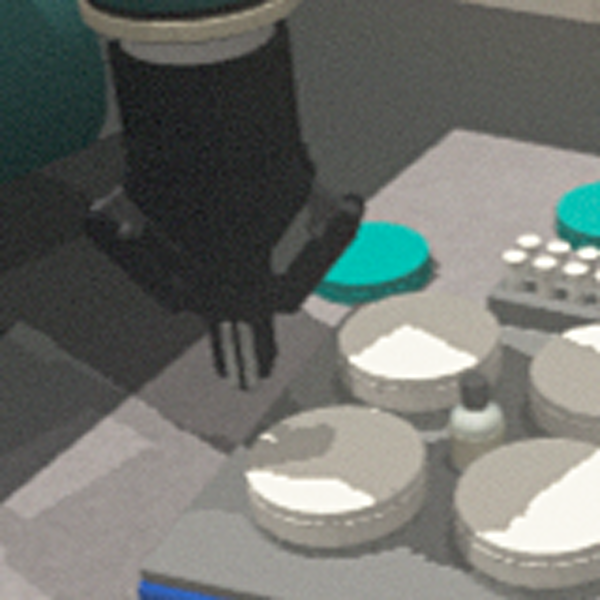

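Turning left the tip where it was: it stays on the tool axis but appears about 33 mm above the reported TCP. I expect contact at a reported TCP height of about 0.07, so I'll go down gently and watch the force.

Request:
arm_command([
  {"linear":[0,0,15],"turn":[0,0,0],"hand":0},
  {"linear":[0,0,5],"turn":[0,0,0],"hand":0},
  {"linear":[0,0,0],"turn":[0,0,0],"hand":0},
])

```text
time: 6.55
tcp_pos: [0.4794, -0.0967, 0.0996]
tcp_rot: [179.9, 0.0, -67.1]
force: [-0.6, 0.0, 0.2]
grip_width: 0.0002
```

Request:
arm_command([
  {"linear":[0,0,2],"turn":[0,0,0],"hand":0},
  {"linear":[0,0,2],"turn":[0,0,0],"hand":0},
  {"linear":[0,0,0],"turn":[0,0,0],"hand":0},
])

```text
time: 6.92
tcp_pos: [0.4797, -0.0968, 0.0963]
tcp_rot: [180.0, 0.0, -67.1]
force: [0.1, 0.7, 0.2]
grip_width: 0.0003
```

Run:
```python
from h import *
im=eyes.read_camera('scene'); cv2.imwrite('pics/s4.png',cv2.resize(im[100:260,170:330,::-1],None,fx=3.75,fy=3.75,interpolation=cv2.INTER_CUBIC))
o=env.get_obs();print(o['tcp_pos'],o['force'],o['wrist_torque'],(proj('scene',o['tcp_pos'])-[170,100])*3.75)
```

```text
[ 0.47973313 -0.09677342  0.09643977] [-0.00236024 -0.01747829  0.32706971] [0.009701   0.01626983 0.02152352] [[261.17381561 479.71683452]]
```

View pics/s4.png

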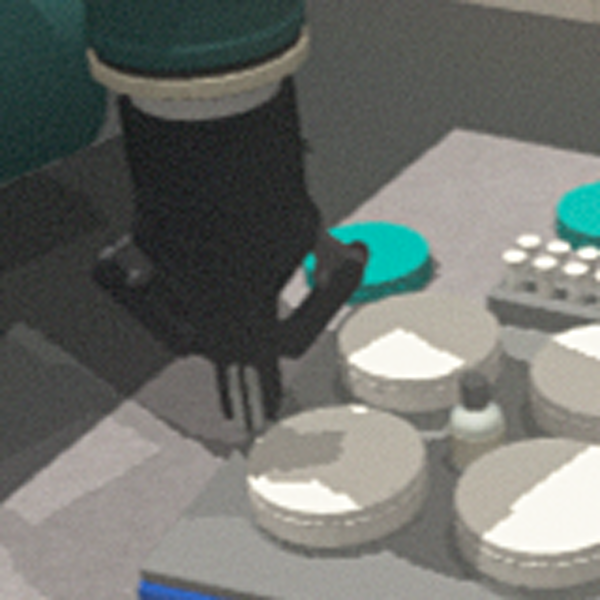

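Request:
arm_command([
  {"linear":[0,0,5],"turn":[0,0,0],"hand":0},
  {"linear":[0,0,5],"turn":[0,0,0],"hand":0},
  {"linear":[0,0,0],"turn":[0,0,0],"hand":0},
])

```text
time: 7.35
tcp_pos: [0.4794, -0.0967, 0.0858]
tcp_rot: [180.0, 0.0, -67.1]
force: [0.1, -0.1, -0.3]
grip_width: 0.0002
```

Request:
arm_command([
  {"linear":[0,0,2],"turn":[0,0,0],"hand":0},
  {"linear":[0,0,2],"turn":[0,0,0],"hand":0},
  {"linear":[0,0,2],"turn":[0,0,0],"hand":0},
  {"linear":[0,0,0],"turn":[0,0,0],"hand":0},
])

```text
time: 7.85
tcp_pos: [0.4796, -0.0968, 0.0802]
tcp_rot: [180.0, 0.0, -67.1]
force: [0.4, 1.3, -0.1]
grip_width: 0.0001
```

Request:
arm_command([
  {"linear":[0,0,2],"turn":[0,0,0],"hand":0},
  {"linear":[0,0,0],"turn":[0,0,0],"hand":0},
])

```text
time: 8.1
tcp_pos: [0.4797, -0.0968, 0.0783]
tcp_rot: [180.0, 0.0, -67.1]
force: [0.6, -1.4, 0.6]
grip_width: 0.0
```

Run:
```python
from h import *
im=eyes.read_camera('scene'); cv2.imwrite('pics/s5.png',cv2.resize(im[100:260,170:330,::-1],None,fx=3.75,fy=3.75,interpolation=cv2.INTER_CUBIC))
o=env.get_obs();print(o['tcp_pos'],o['force'],o['wrist_torque'],(proj('scene',o['tcp_pos'])-[170,100])*3.75)
```

```text
[ 0.47968707 -0.09676391  0.07835158] [-0.52730949  0.31886909 -0.30730524] [-0.02534621 -0.01127593  0.03368878] [[265.39201155 508.36436246]]
```

View pics/s5.png

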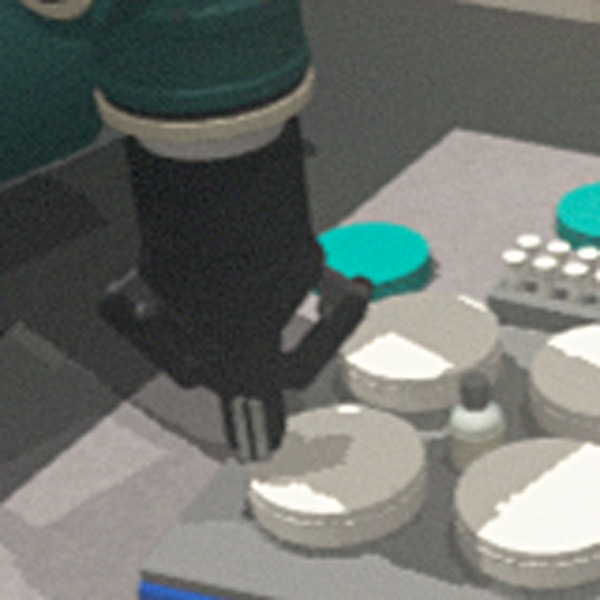

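Request:
arm_command([
  {"linear":[0,0,2],"turn":[0,0,0],"hand":0},
  {"linear":[0,0,0],"turn":[0,0,0],"hand":0},
])

```text
time: 8.4
tcp_pos: [0.4797, -0.0968, 0.0763]
tcp_rot: [180.0, 0.0, -67.1]
force: [-0.6, 0.3, 0.1]
grip_width: 0.0
```

Request:
arm_command([
  {"linear":[0,0,2],"turn":[0,0,0],"hand":0},
  {"linear":[0,0,0],"turn":[0,0,0],"hand":0},
])

```text
time: 8.65
tcp_pos: [0.4796, -0.0967, 0.0742]
tcp_rot: [180.0, 0.0, -67.1]
force: [0.3, 0.6, -0.4]
grip_width: 0.0
```

Request:
arm_command([
  {"linear":[0,0,1],"turn":[0,0,0],"hand":0},
  {"linear":[0,0,0],"turn":[0,0,0],"hand":0},
])

```text
time: 8.9
tcp_pos: [0.4797, -0.0968, 0.0734]
tcp_rot: [180.0, 0.0, -67.1]
force: [-0.2, 0.4, 0.1]
grip_width: -0.0001
```

Request:
arm_command([
  {"linear":[0,0,1],"turn":[0,0,0],"hand":0},
  {"linear":[0,0,0],"turn":[0,0,0],"hand":0},
])

```text
time: 9.15
tcp_pos: [0.4797, -0.0968, 0.0723]
tcp_rot: [180.0, 0.0, -67.1]
force: [0.1, 0.4, 0.2]
grip_width: 0.0002
```

Request:
arm_command([
  {"linear":[0,0,1],"turn":[0,0,0],"hand":0},
  {"linear":[0,0,0],"turn":[0,0,0],"hand":0},
])

```text
time: 9.4
tcp_pos: [0.4797, -0.0968, 0.0713]
tcp_rot: [180.0, 0.0, -67.1]
force: [0.6, 0.5, -0.1]
grip_width: 0.0006
```

Request:
arm_command([
  {"linear":[0,0,1],"turn":[0,0,0],"hand":0},
  {"linear":[0,0,0],"turn":[0,0,0],"hand":0},
])

```text
time: 9.65
tcp_pos: [0.4797, -0.0968, 0.0703]
tcp_rot: [180.0, 0.0, -67.1]
force: [0.1, -0.4, 0.1]
grip_width: 0.0002
```

Run:
```python
from h import *
im=eyes.read_camera('scene'); cv2.imwrite('pics/s6.png',cv2.resize(im[160:260,210:310,::-1],None,fx=6,fy=6,interpolation=cv2.INTER_CUBIC))
o=env.get_obs();print(o['tcp_pos'],o['force'],o['wrist_torque'],(proj('scene',o['tcp_pos'])-[210,160])*6)
```

```text
[ 0.47971725 -0.09678402  0.07036481] [-0.22593679 -0.55523016 -0.10093729] [ 0.0024211  -0.03823451 -0.02608884] [[187.64532475 473.35141691]]
```

View pics/s6.png

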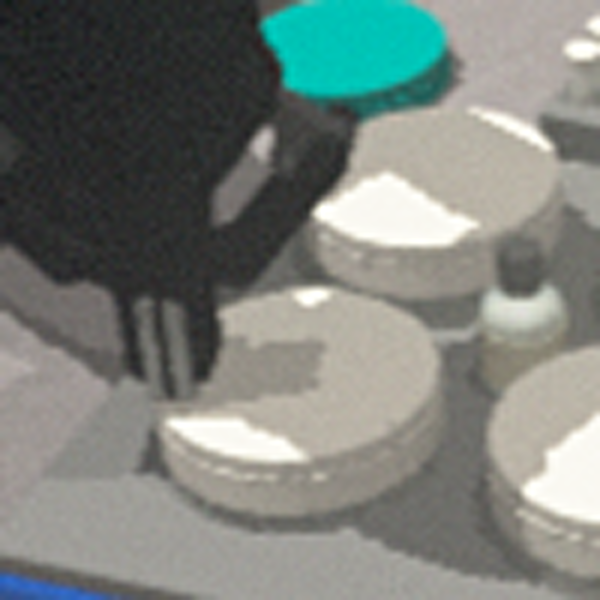

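Request:
arm_command([
  {"linear":[0,0,1],"turn":[0,0,0],"hand":0},
  {"linear":[0,0,0],"turn":[0,0,0],"hand":0},
])

```text
time: 9.95
tcp_pos: [0.4797, -0.0968, 0.0693]
tcp_rot: [180.0, 0.0, -67.1]
force: [-0.1, -0.0, 0.4]
grip_width: -0.0001
```

Request:
arm_command([
  {"linear":[0,0,1],"turn":[0,0,0],"hand":0},
  {"linear":[0,0,0],"turn":[0,0,0],"hand":0},
])

```text
time: 10.2
tcp_pos: [0.4797, -0.0968, 0.0683]
tcp_rot: [180.0, 0.0, -67.1]
force: [-0.2, 0.4, 1.1]
grip_width: -0.0001
```

Request:
arm_command([
  {"linear":[0,0,1],"turn":[0,0,0],"hand":0},
  {"linear":[0,0,0],"turn":[0,0,0],"hand":0},
])

```text
time: 10.45
tcp_pos: [0.4797, -0.0968, 0.0673]
tcp_rot: [180.0, 0.0, -67.1]
force: [-0.3, 0.5, 0.8]
grip_width: 0.0001
```

Request:
arm_command([
  {"linear":[0,0,1],"turn":[0,0,0],"hand":0},
  {"linear":[0,0,0],"turn":[0,0,0],"hand":0},
])

```text
time: 10.7
tcp_pos: [0.4797, -0.0968, 0.0663]
tcp_rot: [180.0, 0.0, -67.1]
force: [0.4, -0.3, 0.2]
grip_width: 0.0001
```

Request:
arm_command([
  {"linear":[0,0,1],"turn":[0,0,0],"hand":0},
  {"linear":[0,0,0],"turn":[0,0,0],"hand":0},
])

```text
time: 10.95
tcp_pos: [0.4797, -0.0968, 0.0653]
tcp_rot: [180.0, 0.0, -67.1]
force: [0.3, 0.3, 0.2]
grip_width: -0.0001
```

Run:
```python
from h import *
im=eyes.read_camera('scene'); cv2.imwrite('pics/s7.png',cv2.resize(im[160:260,210:310,::-1],None,fx=6,fy=6,interpolation=cv2.INTER_CUBIC))
im=eyes.read_camera('top'); cv2.imwrite('pics/t7.png',cv2.resize(im[130:300,210:450,::-1],None,fx=3,fy=3))
o=env.get_obs();print(o['tcp_pos'],o['force'],o['wrist_torque'],(proj('scene',o['tcp_pos'])-[210,160])*6)
```

```text
[ 0.47972008 -0.09676842  0.06542202] [ 0.28018809 -0.24525907 -0.24408552] [-0.01536492 -0.04169618  0.00596884] [[189.5050451 485.5380669]]
```

View pics/s7.png

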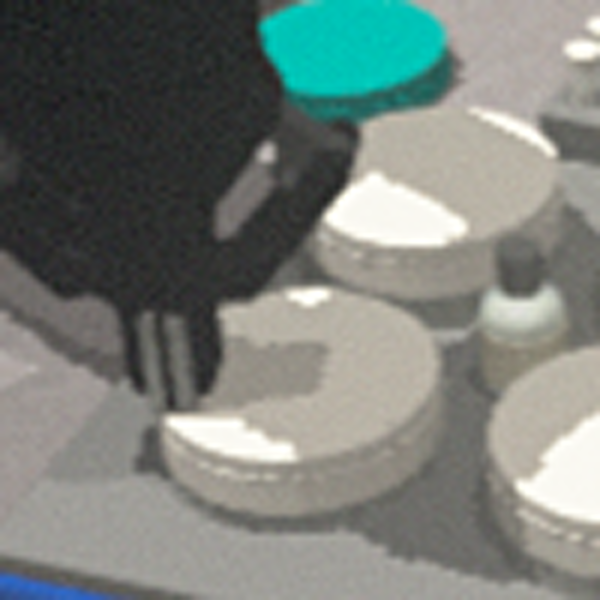

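View pics/t7.png

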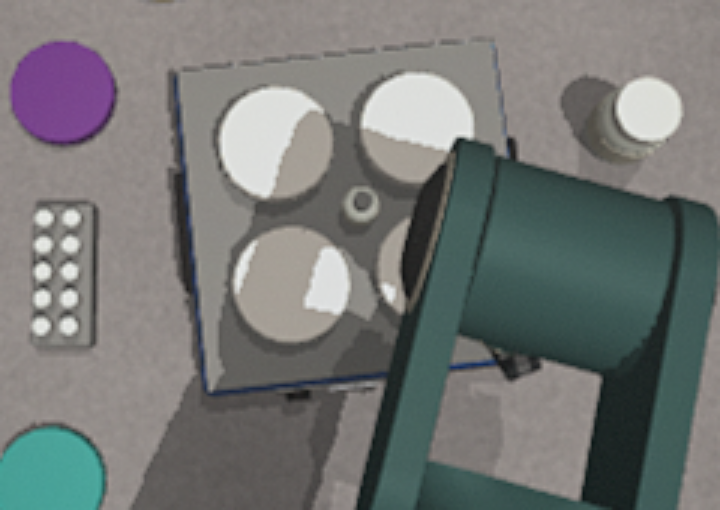

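The tip is over the cover's outer edge in the picture. I'll recalculate the cover centres and heights from both views with ellipse fits, using the pictures taken at the start.

Run:
```python
from h import *
def fits(n):
    im=cv2.imread(f'pics/{n}0.png'); hsv=cv2.cvtColor(im,cv2.COLOR_BGR2HSV)
    out={}
    for k in C:
        p=proj(n,[*C[k],.100])[0]
        g=((hsv[...,2]>(228 if n=='scene' else 185))&(hsv[...,1]<40)).astype(np.uint8)
        g=cv2.morphologyEx(g,cv2.MORPH_OPEN,np.ones((3,3)))
        nn,l,s,c=cv2.connectedComponentsWithStats(g)
        i=min(range(1,nn),key=lambda i:np.hypot(*(c[i]-p))+(1e3 if s[i,4]<300 else 0))
        cn=max(cv2.findContours((l==i).astype(np.uint8),0,1)[0],key=len)
        e=cv2.fitEllipse(cv2.convexHull(cn)); out[k]=(np.array(e[0]),e[1],c[i],s[i,4])
    return out
a,b=fits('top'),fits('scene')
for k in C:
    print(k,a[k],b[k])
    r=least_squares(lambda P:np.r_[proj('top',P)[0]-a[k][0],proj('scene',P)[0]-b[k][0]],[*C[k],.1])
    print('   tri',r.x,r.fun)
    print('   scene@.102',back('scene',b[k][0],.102),back('scene',b[k][0],.098))
print(back('scene',(210+178/6,160+400/6),.1))
```

```text
A (array([348.86297607, 172.14395142]), (35.935028076171875, 37.121681213378906), array([348.90960452, 172.21751412]), np.int32(1062)) (array([315.41183472, 231.65403748]), (30.000490188598633, 48.60139083862305), array([315.39913793, 231.62413793]), np.int32(1160))
   tri [ 0.61410052 -0.0530568   0.0995267 ] [-0.28873037 -0.48196498 -0.42154186  0.07948029]
   scene@.102 [ 0.61612594 -0.05535524  0.102     ] [ 0.61381195 -0.05079128  0.098     ]
B (array([301.78106689, 177.20079041]), (36.51858139038086, 37.114131927490234), array([301.78438662, 177.18494424]), np.int32(1076)) (array([333.10626221, 198.29425049]), (24.094453811645508, 43.79134750366211), array([333.10238095, 198.3547619 ]), np.int32(840))
   tri [0.5992611  0.05830329 0.1002067 ] [-0.32724316 -0.58931918 -0.56213216  0.12287539]
   scene@.102 [0.60120566 0.05670941 0.102     ] [0.59876841 0.06219913 0.098     ]
C (array([354.56210327, 219.27827454]), (37.033878326416016, 37.79555892944336), array([354.62488729, 219.24436429]), np.int32(1109)) (array([258.8470459, 221.9949646]), (27.50865936279297, 46.99494171142578), array([258.87878788, 221.95112414]), np.int32(1023))
   tri [ 0.50245868 -0.06758768  0.09709879] [-0.31027512 -0.44031146 -0.42966562  0.05222218]
   scene@.102 [ 0.50705322 -0.0725317   0.102     ] [ 0.50383817 -0.06810963  0.098     ]
D (array([306.78494263, 224.38587952]), (37.66962432861328, 37.75063705444336), array([306.78691424, 224.38461538]), np.int32(1131)) (array([281.30761719, 188.97984314]), (22.474082946777344, 42.100589752197266), array([281.36015831, 188.98021108]), np.int32(758))
   tri [0.48776975 0.04383107 0.10222247] [-0.33815566 -0.52002819 -0.55009942  0.08534611]
   scene@.102 [0.48846947 0.044886   0.102     ] [0.48510089 0.05027805 0.098     ]
[ 0.48062415 -0.0972734   0.1       ]
```

Request:
arm_command([
  {"linear":[0,0,1],"turn":[0,0,0],"hand":0},
  {"linear":[0,0,0],"turn":[0,0,0],"hand":0},
])

```text
time: 11.3
tcp_pos: [0.4798, -0.0968, 0.0646]
tcp_rot: [-180.0, -0.0, -67.1]
force: [-0.8, -0.4, 4.2]
grip_width: -0.0002
```

Request:
arm_command([
  {"linear":[0,0,1],"turn":[0,0,0],"hand":0},
  {"linear":[0,0,0],"turn":[0,0,0],"hand":0},
])

```text
time: 11.55
tcp_pos: [0.4799, -0.0968, 0.0645]
tcp_rot: [-180.0, -0.0, -67.1]
force: [-6.7, 1.7, 14.3]
grip_width: -0.0004
```

Request:
arm_command([
  {"linear":[0,0,1],"turn":[0,0,0],"hand":0},
  {"linear":[0,0,0],"turn":[0,0,0],"hand":0},
])

```text
time: 11.8
tcp_pos: [0.48, -0.0968, 0.0645]
tcp_rot: [-180.0, -0.0, -67.1]
force: [-11.7, 2.7, 24.6]
grip_width: 0.0001
```

Request:
arm_command([
  {"linear":[0,0,1],"turn":[0,0,0],"hand":0},
  {"linear":[0,0,0],"turn":[0,0,0],"hand":0},
])

```text
time: 12.05
tcp_pos: [0.4801, -0.0968, 0.0644]
tcp_rot: [-179.9, -0.0, -67.1]
force: [-17.1, 5.1, 34.5]
grip_width: -0.0002
```

Cover C is sound: it went from 4 N to over 30 N with only 0.2 mm of sink. The tip offset is confirmed too, with contact at a reported 0.0646 on a cover measured at 0.097. Cover A is next.

```bash
cat >> h.py <<'E'
C={'A':np.array([.6141,-.0531]),'B':np.array([.5993,.0583]),'C':np.array([.5025,-.0676]),'D':np.array([.4878,.0438])}
ctr=sum(C.values())/4
E
python3 - <<'E'
from h import *
o=env.get_obs(); print(o['time'],o['force'])
for a,b in ('CA','AB','BD'):
    r=R.from_euler('xyz',o['tcp_rot'],degrees=True)
    p=o['tcp_pos'][:2] if a=='C' else rim(a)
    print(a,b,rim(b),r.inv().apply([*(rim(b)-p),0])*1000)
E
```

```text
12.05 [-17.09788434   5.10197711  34.54326742]
C A [ 0.64107935 -0.07379093] [  41.4263976  -157.25956766    0.19639007]
A B [0.62001723 0.08525916] [-1.54710065e+02 -4.24892340e+01 -7.78791139e-02]
B D [0.46082856 0.06450125] [-42.82326811 154.71926841  -0.19484834]
```

Request:
arm_command([
  {"linear":[0,0,-30],"turn":[0,0,0],"hand":0},
  {"linear":[10.4,-39.3,0],"turn":[0,0,0],"hand":0},
  {"linear":[10.3,-39.3,0],"turn":[0,0,0],"hand":0},
  {"linear":[10.4,-39.3,0],"turn":[0,0,0],"hand":0},
  {"linear":[10.3,-39.3,0],"turn":[0,0,0],"hand":0},
  {"linear":[0,0,10],"turn":[0,0,0],"hand":0},
  {"linear":[0,0,8],"turn":[0,0,0],"hand":0},
  {"linear":[0,0,0],"turn":[0,0,0],"hand":0},
])

```text
time: 13.05
tcp_pos: [0.6395, -0.0739, 0.0725]
tcp_rot: [179.9, 0.0, -67.1]
force: [-0.1, 0.2, -0.8]
grip_width: 0.0
```

Request:
arm_command([
  {"linear":[0,0,1],"turn":[0,0,0],"hand":0},
  {"linear":[0,0,1],"turn":[0,0,0],"hand":0},
  {"linear":[0,0,1],"turn":[0,0,0],"hand":0},
  {"linear":[0,0,0],"turn":[0,0,0],"hand":0},
])

```text
time: 13.55
tcp_pos: [0.6406, -0.0738, 0.0704]
tcp_rot: [180.0, -0.0, -67.1]
force: [0.1, -0.0, -0.2]
grip_width: 0.0002
```

Request:
arm_command([
  {"linear":[0,0,1],"turn":[0,0,0],"hand":0},
  {"linear":[0,0,0],"turn":[0,0,0],"hand":0},
])

```text
time: 13.8
tcp_pos: [0.6406, -0.0737, 0.0693]
tcp_rot: [180.0, 0.0, -67.1]
force: [0.4, -0.7, 1.3]
grip_width: -0.0001
```

Request:
arm_command([
  {"linear":[0,0,1],"turn":[0,0,0],"hand":0},
  {"linear":[0,0,0],"turn":[0,0,0],"hand":0},
])

```text
time: 14.05
tcp_pos: [0.6406, -0.0738, 0.0683]
tcp_rot: [180.0, 0.0, -67.1]
force: [0.3, 0.4, -0.2]
grip_width: -0.0001
```

Request:
arm_command([
  {"linear":[0,0,1],"turn":[0,0,0],"hand":0},
  {"linear":[0,0,0],"turn":[0,0,0],"hand":0},
])

```text
time: 14.3
tcp_pos: [0.6406, -0.0738, 0.0673]
tcp_rot: [180.0, 0.0, -67.1]
force: [0.3, -0.5, 0.7]
grip_width: -0.0
```

Request:
arm_command([
  {"linear":[0,0,1],"turn":[0,0,0],"hand":0},
  {"linear":[0,0,0],"turn":[0,0,0],"hand":0},
])

```text
time: 14.55
tcp_pos: [0.6407, -0.0738, 0.0671]
tcp_rot: [-180.0, -0.0, -67.1]
force: [-2.1, 1.1, 5.8]
grip_width: 0.0001
```

Request:
arm_command([
  {"linear":[0,0,1],"turn":[0,0,0],"hand":0},
  {"linear":[0,0,0],"turn":[0,0,0],"hand":0},
])

```text
time: 14.8
tcp_pos: [0.6408, -0.0738, 0.0671]
tcp_rot: [-180.0, -0.0, -67.1]
force: [-7.4, 0.4, 14.5]
grip_width: -0.0001
```

A is sound too: it reached 14.5 N with no sink. On to B.

Request:
arm_command([
  {"linear":[0,0,-25],"turn":[0,0,0],"hand":0},
  {"linear":[-38.7,-10.6,0],"turn":[0,0,0],"hand":0},
  {"linear":[-38.7,-10.6,0],"turn":[0,0,0],"hand":0},
  {"linear":[-38.7,-10.6,0],"turn":[0,0,0],"hand":0},
  {"linear":[-38.6,-10.7,0],"turn":[0,0,0],"hand":0},
  {"linear":[0,0,10],"turn":[0,0,0],"hand":0},
  {"linear":[0,0,6],"turn":[0,0,0],"hand":0},
  {"linear":[0,0,2],"turn":[0,0,0],"hand":0},
  {"linear":[0,0,0],"turn":[0,0,0],"hand":0},
])

```text
time: 15.92
tcp_pos: [0.6197, 0.0845, 0.0723]
tcp_rot: [180.0, 0.0, -67.2]
force: [0.5, 0.0, -0.2]
grip_width: 0.0
```

Request:
arm_command([
  {"linear":[0,0,1],"turn":[0,0,0],"hand":0},
  {"linear":[0,0,1],"turn":[0,0,0],"hand":0},
  {"linear":[0,0,0],"turn":[0,0,0],"hand":0},
])

```text
time: 16.3
tcp_pos: [0.6196, 0.0852, 0.0704]
tcp_rot: [-180.0, -0.0, -67.1]
force: [0.1, -0.1, 0.3]
grip_width: 0.0003
```

Request:
arm_command([
  {"linear":[0,0,1],"turn":[0,0,0],"hand":0},
  {"linear":[0,0,0],"turn":[0,0,0],"hand":0},
])

```text
time: 16.55
tcp_pos: [0.6196, 0.0853, 0.0694]
tcp_rot: [180.0, 0.0, -67.1]
force: [0.1, -0.3, -0.0]
grip_width: 0.0003
```

Request:
arm_command([
  {"linear":[0,0,1],"turn":[0,0,0],"hand":0},
  {"linear":[0,0,0],"turn":[0,0,0],"hand":0},
])

```text
time: 16.8
tcp_pos: [0.6195, 0.0853, 0.0683]
tcp_rot: [180.0, 0.0, -67.1]
force: [-0.2, 0.0, -0.2]
grip_width: 0.0003
```

Request:
arm_command([
  {"linear":[0,0,1],"turn":[0,0,0],"hand":0},
  {"linear":[0,0,0],"turn":[0,0,0],"hand":0},
])

```text
time: 17.05
tcp_pos: [0.6196, 0.0853, 0.0674]
tcp_rot: [-180.0, 0.0, -67.1]
force: [-0.2, 0.3, 0.5]
grip_width: 0.0001
```

Request:
arm_command([
  {"linear":[0,0,1],"turn":[0,0,0],"hand":0},
  {"linear":[0,0,0],"turn":[0,0,0],"hand":0},
])

```text
time: 17.3
tcp_pos: [0.6196, 0.0853, 0.0663]
tcp_rot: [180.0, 0.0, -67.1]
force: [0.1, -0.5, 1.7]
grip_width: 0.0001
```

Request:
arm_command([
  {"linear":[0,0,1],"turn":[0,0,0],"hand":0},
  {"linear":[0,0,0],"turn":[0,0,0],"hand":0},
])

```text
time: 17.55
tcp_pos: [0.6196, 0.0853, 0.0653]
tcp_rot: [180.0, 0.0, -67.1]
force: [0.7, 0.6, 0.5]
grip_width: 0.0002
```

Request:
arm_command([
  {"linear":[0,0,1],"turn":[0,0,0],"hand":0},
  {"linear":[0,0,0],"turn":[0,0,0],"hand":0},
])

```text
time: 17.8
tcp_pos: [0.6197, 0.0853, 0.0645]
tcp_rot: [-180.0, 0.0, -67.1]
force: [0.2, 1.3, 1.7]
grip_width: -0.0002
```

Run:
```python
from h import *
im=eyes.read_camera('scene'); cv2.imwrite('pics/s8.png',cv2.resize(im[140:260,220:400,::-1],None,fx=4.4,fy=4.4,interpolation=cv2.INTER_CUBIC))
o=env.get_obs();print(o['time'],o['tcp_pos'],o['force'])
```

```text
17.85 [0.61968308 0.0853098  0.06454685] [0.2844576  0.3374348  1.63587538]
```

Request:
arm_command([
  {"linear":[0,0,1],"turn":[0,0,0],"hand":0},
  {"linear":[0,0,0],"turn":[0,0,0],"hand":0},
])

```text
time: 18.1
tcp_pos: [0.6199, 0.0853, 0.0642]
tcp_rot: [-180.0, -0.0, -67.1]
force: [-1.9, -0.3, 7.1]
grip_width: 0.0001
```

View pics/s8.png

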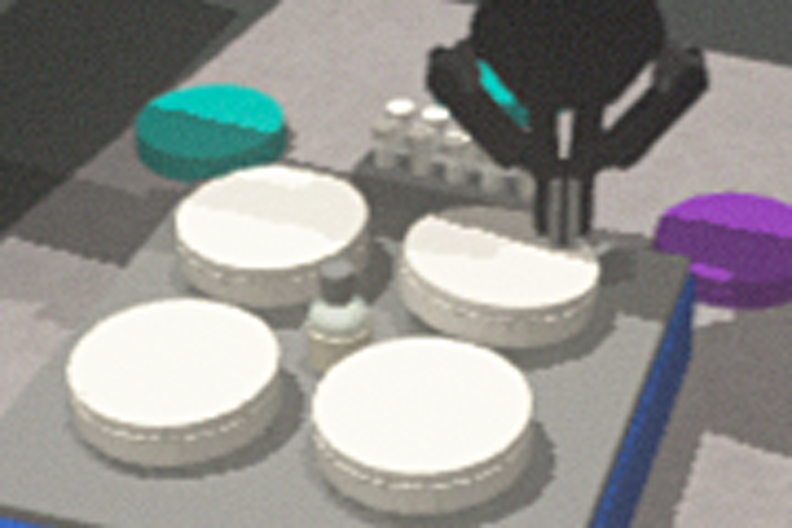

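B may have tipped before stiffening. I'll compare pictures taken pressed (7 N) and released.

Run:
```python
from h import *
im=eyes.read_camera('scene'); cv2.imwrite('pics/bp.png',im[:,:,::-1])
```

Request:
arm_command([
  {"linear":[0,0,-2],"turn":[0,0,0],"hand":0},
  {"linear":[0,0,-5],"turn":[0,0,0],"hand":0},
  {"linear":[0,0,0],"turn":[0,0,0],"hand":0},
])

```text
time: 18.52
tcp_pos: [0.6197, 0.0853, 0.0708]
tcp_rot: [-180.0, -0.0, -67.1]
force: [1.4, -0.6, -0.2]
grip_width: -0.0005
```

Run:
```python
from h import *
im=eyes.read_camera('scene'); cv2.imwrite('pics/br.png',im[:,:,::-1])
a=cv2.imread('pics/bp.png')[175:225,300:370];b=im[175:225,300:370,::-1]; c=cv2.imread('pics/scene0.png')[175:225,300:370]
cv2.imwrite('pics/cmp.png',cv2.resize(np.hstack([c,a,b]),None,fx=3.8,fy=7,interpolation=cv2.INTER_CUBIC))
```

```text
(no output)
```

View pics/cmp.png

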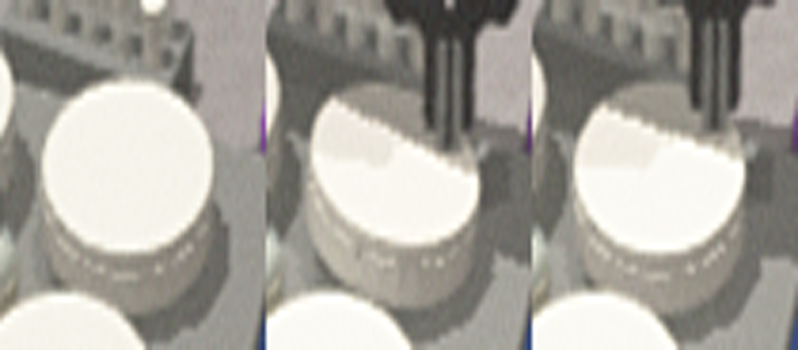

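Cover B clearly tips when pressed (middle picture) and levels itself when let go (right picture), so B at top-view pixel (302,177) is the rocking one. Now I'll push its middle.

Run:
```python
from h import *
print(shift([*C['B'],.0708]))
```

```text
[16.91378884 29.23499948 -0.29871151]
```

Request:
arm_command([
  {"linear":[0,0,-12],"turn":[0,0,0],"hand":0},
  {"linear":[8.5,14.6,0],"turn":[0,0,0],"hand":0},
  {"linear":[8.5,14.6,0],"turn":[0,0,0],"hand":0},
  {"linear":[0,0,6],"turn":[0,0,0],"hand":0},
  {"linear":[0,0,6],"turn":[0,0,0],"hand":0},
  {"linear":[0,0,0],"turn":[0,0,0],"hand":0},
])

```text
time: 19.32
tcp_pos: [0.599, 0.0584, 0.0695]
tcp_rot: [179.9, 0.0, -67.1]
force: [0.2, -0.4, -0.1]
grip_width: 0.0002
```

Request:
arm_command([
  {"linear":[0,0,1],"turn":[0,0,0],"hand":0},
  {"linear":[0,0,1],"turn":[0,0,0],"hand":0},
  {"linear":[0,0,1],"turn":[0,0,0],"hand":0},
  {"linear":[0,0,0],"turn":[0,0,0],"hand":0},
])

```text
time: 19.82
tcp_pos: [0.5995, 0.0584, 0.0677]
tcp_rot: [-180.0, -0.0, -67.1]
force: [-1.0, 0.1, 3.5]
grip_width: 0.0
```

Request:
arm_command([
  {"linear":[0,0,1],"turn":[0,0,0],"hand":0},
  {"linear":[0,0,0],"turn":[0,0,0],"hand":0},
])

```text
time: 20.08
tcp_pos: [0.5995, 0.0584, 0.0671]
tcp_rot: [-180.0, -0.0, -67.1]
force: [-2.1, 0.6, 6.8]
grip_width: 0.0
```

Request:
arm_command([
  {"linear":[0,0,1],"turn":[0,0,0],"hand":0},
  {"linear":[0,0,0],"turn":[0,0,0],"hand":0},
])

```text
time: 20.32
tcp_pos: [0.5995, 0.0584, 0.0661]
tcp_rot: [-180.0, -0.0, -67.1]
force: [-3.2, 0.6, 8.0]
grip_width: -0.0001
```

Sinking. Continuing.

Request:
arm_command([
  {"linear":[0,0,1],"turn":[0,0,0],"hand":0},
  {"linear":[0,0,1],"turn":[0,0,0],"hand":0},
  {"linear":[0,0,0],"turn":[0,0,0],"hand":0},
])

```text
time: 20.7
tcp_pos: [0.5996, 0.0584, 0.0642]
tcp_rot: [-180.0, -0.0, -67.1]
force: [-3.0, -0.0, 7.2]
grip_width: -0.0003
```

Request:
arm_command([
  {"linear":[0,0,1],"turn":[0,0,0],"hand":0},
  {"linear":[0,0,1],"turn":[0,0,0],"hand":0},
  {"linear":[0,0,0],"turn":[0,0,0],"hand":0},
])

```text
time: 21.08
tcp_pos: [0.5995, 0.0584, 0.0622]
tcp_rot: [-180.0, -0.0, -67.1]
force: [-3.3, 0.3, 7.1]
grip_width: -0.0
```

Request:
arm_command([
  {"linear":[0,0,1],"turn":[0,0,0],"hand":0},
  {"linear":[0,0,0],"turn":[0,0,0],"hand":0},
])

```text
time: 21.32
tcp_pos: [0.5996, 0.0584, 0.0621]
tcp_rot: [-179.9, -0.0, -67.1]
force: [-8.1, 1.2, 16.1]
grip_width: 0.0001
```

Request:
arm_command([
  {"linear":[0,0,0.6],"turn":[0,0,0],"hand":0},
  {"linear":[0,0,0],"turn":[0,0,0],"hand":0},
  {"linear":[0,0,0],"turn":[0,0,0],"hand":0},
])

```text
time: 21.7
tcp_pos: [0.5996, 0.0584, 0.062]
tcp_rot: [-179.9, -0.0, -67.1]
force: [-11.2, 0.1, 22.1]
grip_width: -0.0001
```

Request:
arm_command([
  {"linear":[0,0,-4],"turn":[0,0,0],"hand":0},
  {"linear":[0,0,-16],"turn":[0,0,0],"hand":0},
  {"linear":[-16.9,-29.2,0],"turn":[0,0,0],"hand":0},
  {"linear":[0,0,9],"turn":[0,0,0],"hand":0},
  {"linear":[0,0,4],"turn":[0,0,0],"hand":0},
  {"linear":[0,0,0],"turn":[0,0,0],"hand":0},
])

```text
time: 22.45
tcp_pos: [0.6192, 0.0848, 0.0664]
tcp_rot: [179.9, 0.0, -67.1]
force: [-0.1, -0.5, -0.7]
grip_width: 0.0002
```

Re-testing the rim: if B is home, it should go stiff at about 0.062 with no tipping.

Request:
arm_command([
  {"linear":[0,0,2],"turn":[0,0,0],"hand":0},
  {"linear":[0,0,1],"turn":[0,0,0],"hand":0},
  {"linear":[0,0,0],"turn":[0,0,0],"hand":0},
])

```text
time: 22.82
tcp_pos: [0.6196, 0.0851, 0.0638]
tcp_rot: [180.0, -0.0, -67.1]
force: [-0.0, 0.0, 0.2]
grip_width: 0.0
```

Request:
arm_command([
  {"linear":[0,0,1],"turn":[0,0,0],"hand":0},
  {"linear":[0,0,0],"turn":[0,0,0],"hand":0},
])

```text
time: 23.08
tcp_pos: [0.6196, 0.0852, 0.0627]
tcp_rot: [180.0, 0.0, -67.1]
force: [0.1, -0.1, 0.7]
grip_width: -0.0003
```

Request:
arm_command([
  {"linear":[0,0,1],"turn":[0,0,0],"hand":0},
  {"linear":[0,0,0],"turn":[0,0,0],"hand":0},
])

```text
time: 23.32
tcp_pos: [0.6198, 0.0852, 0.0622]
tcp_rot: [-180.0, -0.0, -67.1]
force: [-1.2, -0.4, 5.4]
grip_width: -0.0002
```

B is stiff at the rim at 0.0622, the same height as its middle (0.0621), so it's level and home. I'll retreat straight up and check.

Request:
arm_command([
  {"linear":[0,0,-10],"turn":[0,0,0],"hand":0},
  {"linear":[0,0,-30],"turn":[0,0,0],"hand":0},
  {"linear":[0,0,-40],"turn":[0,0,0],"hand":0},
  {"linear":[0,0,-40],"turn":[0,0,0],"hand":0},
  {"linear":[0,0,0],"turn":[0,0,0],"hand":0},
  {"linear":[0,0,0],"turn":[0,0,0],"hand":0},
])

```text
time: 24.08
tcp_pos: [0.6195, 0.0852, 0.1816]
tcp_rot: [180.0, 0.0, -67.1]
force: [0.2, 0.7, -0.3]
grip_width: 0.0
```

Run:
```python
from h import *
im=eyes.read_camera('scene'); cv2.imwrite('pics/end.png',cv2.resize(im[130:370,180:460,::-1],None,fx=2.4,fy=2.4,interpolation=cv2.INTER_CUBIC))
o=env.get_obs();print(o['time'],o['tcp_pos'],o['force'])
```

```text
24.125 [0.61931294 0.08514725 0.18093382] [ 0.15323517 -0.19339947 -0.98845275]
```

View pics/end.png

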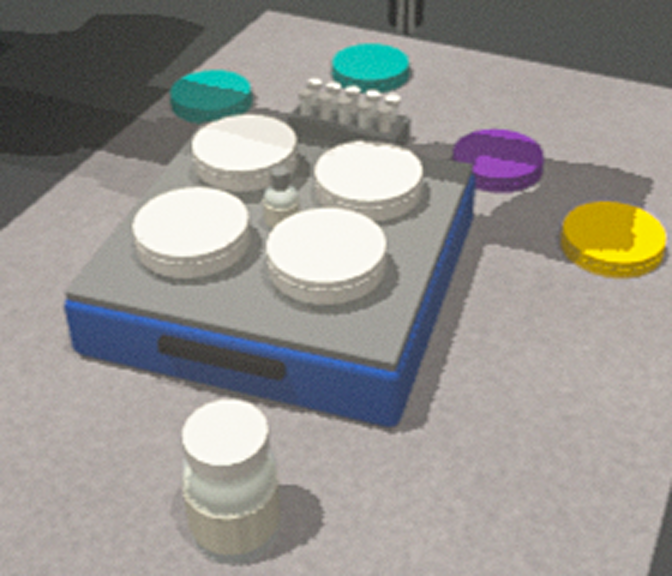

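The picture shows all four covers level, with B at about (368,178), and the vial, jar and rack in place. The arm is clear, so I'm handing in.

```bash
python3 -c "
from station import order
print(order.job_done())"
```

```text
the job is handed in; nothing more can be done
None
```

The rocking cover was B, the far-left one at top-view pixel (302,177). It is now pushed down onto its seat and sits level, and I have handed the job in at about 24 s.

- **Finding it:** I pressed three covers near their rims. The near-right and far-right covers stayed rigid. Cover B sank about 3 mm, visibly tipped towards the finger and levelled itself when let go. I did not press the fourth, near-left cover, since the rocking one was already found.
- **Pushing it home:** I pressed B's middle and it sank about 6 mm, then went stiff. I held it at about 22 N.
- **Last checks:** Pressed again at the rim, B was stiff at the same height as its middle (0.0622 against 0.0621 m), so it no longer rocks. In the last picture all four covers look level, the vial, jar and rack are where they stood, and the arm is clear.

**Disagreements:**
- The reported TCP was about 33 mm beyond the visible fingertips. Contact heights matched that offset, so I went by force.
- My press on the near-right cover overshot to 34 N vertically (about 39 N in all, with sideways force), well over the roughly 6 N needed. It was fingertip contact only, and the cover did not move.

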